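# Take the blade out of the bakery cutter: left-hand lock knob, then the blade

## Robot

A 7-joint arm with a two-finger parallel gripper is mounted at the origin on the work surface. World frame = base frame: x ahead of the robot, y to its left, z up, the work surface at z = 0. Lengths are in m, angles in rad, forces in N, time in s.
With the tool pointing down it reaches from about 0.4 to 0.925 m from the base axis. Payload 4.1 kg.
Tool frame: the origin (TCP) lies between the finger pads; the fingertips stand 17 mm ahead of it and the grasp point (between the pads) lies 2 mm behind it; z points along the fingers, y is the direction in which the jaws open and shut (so a half turn about z gives the same grasp; the last joint's range is limited). The gripper opens to 85 mm and grips with 20 to 120 N. Pads are 22 mm wide; open, the fingers measure 114 mm over their backs; the gripper's body (76 mm by 85 mm) begins 54 mm behind the grasp point. The pads swing forward as they close: fully open they stand 13 mm farther back than shut.
Start: joints at [-1.327, 0.398, 0.045, 1.537, -0.019, 1.207, -0.051], TCP at [0.218, 0.612, 0.248] pointing down, gripper open.
Joint ranges: [-2.82, 2.82], [-0.49, 2.23], [-1.37, 1.46], [0, 2.46], [-1.36, 4.5], [0.23, 2], [-2.94, 2.94]. Speed limits (rad/s): [2.57, 2.57, 3.14, 3.14, 3.14, 3.14, 3.14].

## Interface

Orientations are given as a unit quaternion [x, y, z, w].
In Python, from cell import env gives the robot as it stands. The module is installed in compiled form; this text tells all that it offers.
- The arm moves only by the shell command python3 -m creep 'ROWS' [FORCE]. ROWS is JSON, one flat list of numbers, 7 for each row, row after row: the shift along the tool's x, y, z in mm, then the turn, a rotation vector about the tool's x, y, z in rad, then the closure, from -1 (fully open) to 1 (shut). A call has 1 to 12 rows; each row shifts and turns the commanded pose from where the row before left it, along the tool's axes as they then stand; what a row does not reach is not made up. A row lasts 1/12 s, in which the tool goes at most 41.7 mm and 7.16 degrees, less where a joint would pass 70% of its speed; a pose out of reach is approached as far as the arm can. A call is refused whole if a number of a shift passes 41.7 or a number of a turn 0.125, either way. A call with a gripper value outside its range is refused whole. The fingers move at their own pace and stop on an object; FORCE is the grip in N (left out, the last holds). Time passes only in rows, so rows that do not move let the fingers close. It gives the time, the measured TCP pose, the force and the opening at its end, in the units of the state.
- env.sense(): the state, without advancing time (a new reading comes with each control period).
- env.get_image(name): name is "scene" or "top"; returns the picture (384x512x3 uint8, red, green, blue); there is no depth.
- env.calibration(name): a dict with "fov_y" (degrees; the focal length in pixels is half the picture's height over the tangent of half this angle, whatever the lens; pixels are square), "cx", "cy" (the principal point, pixels), "distortion" ([k1, k2, p1, p2, k3] as OpenCV has them; the pictures are not rectified), "R" (3x3) and "t" (3): a world point X has camera coordinates R X + t. Camera axes: x right, y down, z forward; pixel columns grow to the right and rows downward; lengths in m; the calibration is good to about 2 mm. A picture is of the moment at which its call begins. calibration takes no time and is no camera call.
- env.close_job(): hands the job in, once; it reports no verdict.
The state is a dict: "time": time; "qpos": joint angles; "qd": joint speeds; "tau": joint torques, N m; "tcp_pos": TCP position; "tool_rot": TCP orientation; "contact_force": force on the tool from outside, world axes, zero at the start; "torque": the same for the moment, N m; "opening": finger opening in m.
Only numpy, scipy, OpenCV 4.12 (cv2) and the standard library are available. Lean on these libraries where they do the work, as an engineer would, in place of code of your own. Each camera call takes 0.05 s, during which the arm holds its last target.

## Task

Take the blade out of the cutter for washing. Its lock knob has a left-hand thread: turn it clockwise (seen from above), gently and letting it climb by itself, until the engraved line on the knob stands over the engraved line on the hub, then lift it straight off and put it in the steel dish. Then lift the blade out of the bowl and stand it upright in the white wash tray, without disturbing anything else on the table.

Things in the scene. Friction and masses are not known exactly. Their poses are not given: they have to be found in the camera images.
- knob_centre (a point): lock knob on top of the blade's hub: black plastic grip, 40 mm long (own x), 28 mm wide between two flat sides (own y), 40 mm high, 0.12 kg; this point is its centre, half-way up, z the screw axis. Left-hand thread: clockwise from above unscrews it, from tight a little less than half a turn, and it climbs by itself, under 10 mm in all, until it is free
- knob_line (a point): outer end of the white-filled engraved line on the knob's top face, 17.5 mm from the screw axis on the knob's own +x side, 40 mm above its foot
- release_line (a point): the black engraved line on the rim of the hub's top face, 23.5 mm from the screw axis; it is part of the blade and does not turn while the blade is on its square drive. The thread lets go just before the knob's line comes over it
- stud_top (a point): top of the cutter's 13 mm threaded stud, 13.5 mm above the hub's top face, inside the knob at first. A hand that does not rise as the knob climbs, pulls at it early, presses it down or turns it the wrong way loads this thread; more than 20 N between knob and stud, or knob and hub, spoils it
- blade_centre (a point): blade: grey round hub 52 mm across, 90 mm high, with two steel sickle arms reaching 75 mm from the axis, 24 and 48 mm above the hub's foot, 0.40 kg; it stands, foot 85 mm above the table, on a 19 mm square drive (1 mm play a side) that ends 8 mm below the hub's top. This point is the hub's centre, half-way up (45 mm)
- wash_tray: white square plastic tray, 200 x 200 mm, rim 16 mm high, floor 4 mm thick, fixed; origin under its centre
- dish: round steel dish, 128 mm across at the rim, 30 mm high, inner floor about 90 mm across and 4 mm above the table, fixed; origin under its centre
- cake_tall: bystander: chimney cake, 76 mm across, 135 mm high; origin at its foot
- cake_short: bystander: chimney cake, 76 mm across, 110 mm high; origin at its foot
- shaker: bystander: steel sugar shaker, 64 mm across, 116 mm high; origin at its foot
- spatula: bystander: spatula lying flat with a red handle, along its own x; origin at its underside
- jar: bystander: amber glass jar, 72 mm across, 105 mm high; origin at its foot
- roller: bystander: wooden baking roller lying along its own x, 56 mm thick, roller 160 mm and handle, origin under the roller's middle
- cup: bystander: white cup, 72 mm across, 75 mm high; origin at its foot
- cutter: the cutter, fixed: white base of 115 mm radius, motor housing 150 mm high on its own +x side, steel bowl of 102 mm radius with its rim 160 mm above the table; origin on the table under the spindle's axis
There are look-alikes about, which are no part of the job. Leave any pink look-alike of the dish alone.

How it is judged:
On the way, in this order (a step that is already met when the one before it is completed fails the run):
1. the knob is turned on its stud until its line is over the line on the hub (horizontal distance between knob_line and release_line below 0.009 m and horizontal distance between knob_centre and stud_top below 0.005 m and z of knob_centre in the frame of stud_top below 0.022 m), for 0.1 s.
2. the knob is lifted clear of the stud (z of knob_centre in the frame of stud_top above 0.024 m), for 0.1 s.
3. the knob is in the dish (horizontal distance between knob_centre and dish below 0.05 m and height (world z) of knob_centre below 0.05 m), for 0.1 s.
At the end, for the whole second after the job is handed in: the knob lies in the dish (its centre within 50 mm of the dish's middle and less than 50 mm above the table), the blade stands upright (within 0.1 rad) on the floor of the wash tray, its axis within 70 mm of the tray's middle either way, both released and at rest (all of step 3 and linear speed of each of knob, blade below 0.02 m/s and x of blade_centre in the frame of wash_tray between -0.07 and 0.07 m and y of blade_centre in the frame of wash_tray between -0.07 and 0.07 m and height (world z) of blade_centre below 0.053 m and angle between blade_centre's own z axis and vertical below 0.1 rad); the robot touches nothing.
It fails at once if the thread is forced: more than 20 N between the knob and the stud (contact force between knob and cutter above 20 N).
It fails at once if the knob is driven onto the hub: more than 20 N between them (contact force between knob and blade above 20 N).
It fails at once if a bystander is moved by more than 20 mm (distance of any of cake_tall, cake_short, shaker, spatula, jar, roller, cup from where it was at the start of the episode above 0.02 m).
It fails at once if the knob or the blade is dropped or thrown (faster than 1.2 m/s) (linear speed of any of knob, blade above 1.2 m/s).
It also fails if it takes over 72 s, if anything falls off the work surface, if the arm or the gripper's body presses on something with over 40 N, if the wrist force passes 120 N, or if a joint passes its speed limit or range.

## Working session

There is one attempt and no reset: what is moved stays moved. The work goes in short steps, Python scripts to look and compute and a shell command to move; the robot and the scene stay as the last step left them, time stands still between calls to the robot, and variables do not carry over. Pictures are saved under pics/ and viewed, and the job is handed in when it is done.

```bash
mkdir -p pics; ls; cat > h.py <<'E'
import numpy as np, cv2, json
from cell import env
def K(n):
    c=env.calibration(n); f=192/np.tan(np.radians(c['fov_y'])/2)
    return np.array([[f,0,c['cx']],[0,f,c['cy']],[0,0,1.]]),np.array(c['distortion'],float),np.array(c['R'],float),np.array(c['t'],float)
def ray(n,px):
    k,d,R,t=K(n); u=cv2.undistortPoints(np.array([[px]],float),k,d)[0,0]
    return -R.T@t, R.T@np.array([u[0],u[1],1])
def atz(n,px,z):
    o,v=ray(n,px); return o+v*(z-o[2])/v[2]
def proj(n,X):
    k,d,R,t=K(n); return cv2.projectPoints(np.array(X,float).reshape(-1,1,3),cv2.Rodrigues(R)[0],t,k,d)[0][:,0]
def grab(n,fn):
    im=env.get_image(n)[:,:,::-1].copy(); cv2.imwrite(fn,im); return im
E
python3 - <<'E'
from h import *
print(env.sense())
for n in('scene','top'):
    c=env.calibration(n);print({k:np.round(v,4).tolist() for k,v in c.items()}); grab(n,f'pics/{n}0.png')
E
```

```text
pics
{'time': 0.0, 'qpos': array([-1.32701124,  0.39920503,  0.0450566 ,  1.53787453, -0.01869503,
        1.20688537, -0.0506767 ]), 'qd': array([-0.0001565 ,  0.00071516,  0.00022514, -0.00128724, -0.00030799,
        0.00170794,  0.00029653]), 'tau': array([ 1.92029211e-04, -4.75136983e+01,  1.36504535e+00, -2.54211295e+01,
        1.17135482e-02,  9.51931695e-03, -9.20811203e-06]), 'tcp_pos': array([0.21826414, 0.61162771, 0.2472579 ]), 'tool_rot': array([ 1.70497274e-01,  9.85357665e-01, -9.70958330e-04, -9.24157336e-05]), 'contact_force': array([-0.25916089,  0.96829567,  0.07705052]), 'torque': array([ 0.02181171, -0.01808473,  0.04641957]), 'opening': 0.08556153018640403}
{'fov_y': 57.4851, 'cx': 253.7109, 'cy': 185.1256, 'distortion': [0.0194, 0.0, 0.0, 0.0, 0.0], 'R': [[-0.8517, 0.524, -0.0039], [0.3059, 0.4912, -0.8156], [-0.4254, -0.6959, -0.5786]], 't': [0.3732, -0.028, 1.3373]}
{'fov_y': 54.979, 'cx': 259.2297, 'cy': 193.6711, 'distortion': [-0.0479, 0.0, 0.0, 0.0, 0.0], 'R': [[-0.002, -1.0, 0.0028], [-0.9984, 0.0019, -0.0559], [0.0559, -0.003, -0.9984]], 't': [0.0412, 0.4585, 1.4077]}
```

View pics/scene0.png

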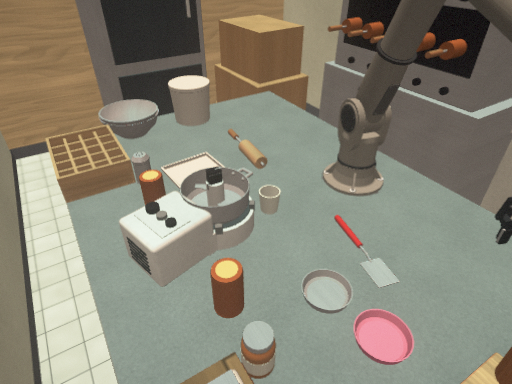

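View pics/top0.png

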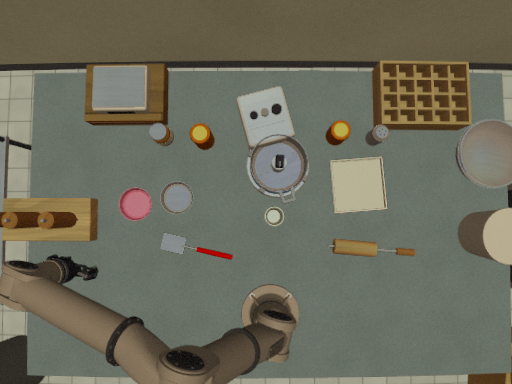

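The top view shows the following:
- **Cutter:** bowl at about (278,165), with a black knob on the hub at about (279,162).
- **Knob look-alikes:** black dials on the motor housing at (254,115) and (276,108), with a grey one at (265,112).
- **Dish:** the grey steel dish is at (177,197). The pink look-alike at (136,204) stays alone.
- **Tray:** the white tray is at (358,185). The wooden tray at top right (424,95) and the grey bowl at (490,153) are not it.

I choose the knob in the bowl, and will check it in a close crop.

```bash
python3 - <<'E'
from h import *
a=cv2.imread('pics/top0.png')[125:205,238:318]; b=cv2.imread('pics/scene0.png')[155:255,165:265]
cv2.imwrite('pics/c0.png',np.hstack([cv2.resize(a,(400,400),interpolation=cv2.INTER_CUBIC),cv2.resize(b,(400,400),interpolation=cv2.INTER_CUBIC)]))
a=cv2.imread('pics/top0.png')[140:185,255:300];b=cv2.imread('pics/scene0.png')[160:200,190:230]
cv2.imwrite('pics/c1.png',np.hstack([cv2.resize(a,(400,400),interpolation=cv2.INTER_CUBIC),cv2.resize(b,(400,400),interpolation=cv2.INTER_CUBIC)]))
E
```

```text
(no output)
```

View pics/c0.png

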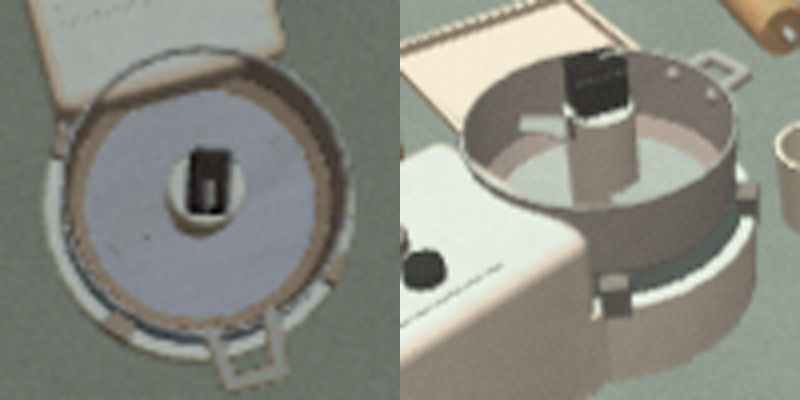

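View pics/c1.png

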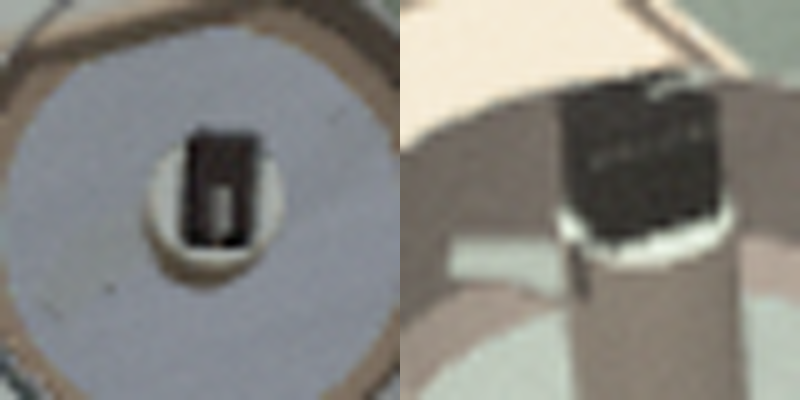

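```bash
cat >> h.py <<'E'
def box(c,yaw,z0,z1,a=.02,b=.014):
    R=np.array([[np.cos(yaw),-np.sin(yaw)],[np.sin(yaw),np.cos(yaw)]])
    return [np.r_[c+R@np.array(p),z] for z in(z0,z1) for p in((a,b),(-a,b),(-a,-b),(a,-b))]
def circ(c,r,z): return [[c[0]+r*np.cos(t),c[1]+r*np.sin(t),z] for t in np.linspace(0,2*np.pi,60)]
def overlay(n,im,items,x0,y0,w,s):
    a=cv2.resize(im[y0:y0+w,x0:x0+w],None,fx=s,fy=s,interpolation=cv2.INTER_CUBIC)
    for pts,col in items:
        p=(proj(n,pts)-[x0,y0]+.5)*s
        cv2.polylines(a,[np.round(p).astype(int)],False,col,1)
    return a
E
python3 - <<'E'
from h import *
for n in('scene','top'):
    k,d,R,t=K(n); print(n,'cam',-R.T@t)
print('hub', atz('top',(279.2,161.1),.175))
print('knob line end',atz('top',(255+222/8.89-.5,140+238/8.89-.5),.215))
print('dish',atz('top',(177,197),.01),'pink',atz('top',(136,204),.01))
for p in((331,158.5),(383,157),(386,210),(334,213)): print('tray',atz('top',p,.016))
for nm,p,z in(('cake',(341,131),.13),('cake2',(201,134),.11),('shk',(381,133),.116),('cup',(274,216),.075),('jar',(161,134),.105)): print(nm,atz('top',p,z).round(3))
E
```

```text
scene cam [0.89534841 0.74880007 0.75239285]
top cam [0.37920238 0.04446024 1.43095554]
hub [ 0.56119039 -0.02794918  0.175     ]
knob line end [ 0.53811944 -0.02645062  0.215     ]
dish [0.44642817 0.35783272 0.01      ] pink [0.41958285 0.5170175  0.01      ]
tray [ 0.59426175 -0.23791498  0.016     ]
tray [ 0.6003207  -0.44137339  0.016     ]
tray [ 0.39438208 -0.44859759  0.016     ]
tray [ 0.38350893 -0.24667635  0.016     ]
cake [ 0.676 -0.253  0.13 ]
cake2 [0.67  0.251 0.11 ]
shk [ 0.673 -0.402  0.116]
cup [ 0.373 -0.014  0.075]
jar [0.672 0.398 0.105]
```

```bash
cat > ov.py <<'E'
from h import *
import sys
cx,cy,yaw,zf,st,ss,out=float(sys.argv[1]),float(sys.argv[2]),float(sys.argv[3]),float(sys.argv[4]),sys.argv[5],sys.argv[6],sys.argv[7]
rel=float(sys.argv[8]) if len(sys.argv)>8 else None
c=np.array([cx,cy]); B=box(c,yaw,zf,zf+.04)
it=[(B[:4]+B[:1],(0,0,255)),(B[4:]+B[4:5],(0,255,255)),(circ(c,.026,.175),(0,255,0)),(circ(c,.102,.160),(255,100,0)),
 ([np.r_[c+.0095*np.array([np.cos(yaw),np.sin(yaw)]),zf+.04],np.r_[c+.0175*np.array([np.cos(yaw),np.sin(yaw)]),zf+.04]],(255,0,255))]
if rel is not None: it.append(([np.r_[c+r*np.array([np.cos(rel),np.sin(rel)]),.175] for r in(.021,.026)],(255,255,0)))
T=cv2.imread(st);S=cv2.imread(ss)
a=overlay('top',T,it,240,125,80,5); b=overlay('scene',S,it,165,155,100,4)
cv2.imwrite(out+'a.png',np.hstack([a,b]))
a=overlay('top',T,it,262,145,34,12)[:400,:400]; b=overlay('scene',S,it,197,161,40,10)
cv2.imwrite(out+'b.png',np.hstack([a,b]))
E
python3 ov.py .561 -.028 3.14 .175 pics/top0.png pics/scene0.png pics/o1
```

```text
(no output)
```

View pics/o1a.png

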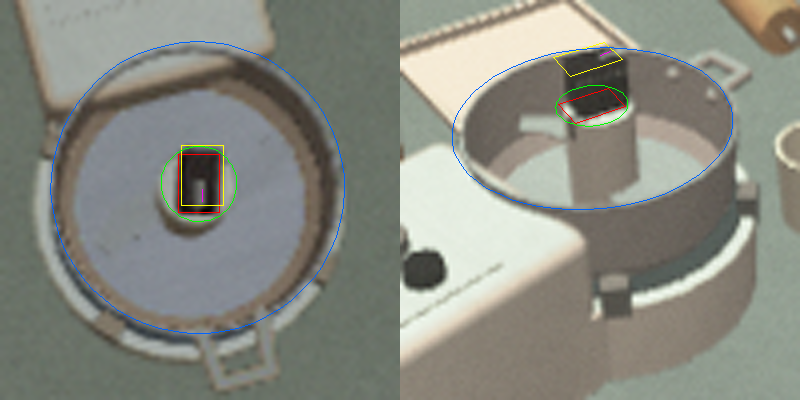

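View pics/o1b.png

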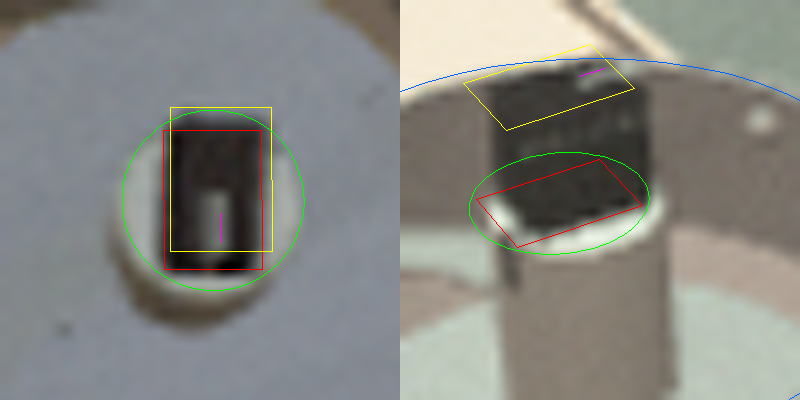

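```bash
python3 ov.py .557 -.0258 3.12 .175 pics/top0.png pics/scene0.png pics/o2 1.3
```

```text
(no output)
```

View pics/o2b.png

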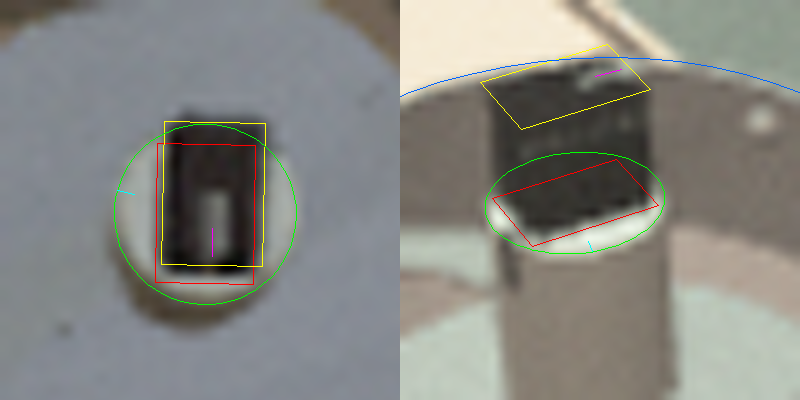

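```bash
cat > st.py <<'E'
from h import *
from scipy.spatial.transform import Rotation as Ro
import sys
s=env.sense();R=Ro.from_quat(s['tool_rot']).as_matrix()
print('t %.2f tcp'%s['time'],(s['tcp_pos']*1e3).round(1),'xaz %.2f'%np.degrees(np.arctan2(R[1,0],R[0,0])),'zax',R[:,2].round(4),'q',s['qpos'].round(2),'F',s['contact_force'].round(1),'T',s['torque'].round(2),'op %.4f'%s['opening'])
if len(sys.argv)>3:
    g=np.array([float(v) for v in sys.argv[1:4]])
    print('tool shift mm',(R.T@(g-s['tcp_pos'])*1e3).round(1))
E
python3 st.py .557 -.0258 .26
python3 -m creep '[0,0,-15,0,0,-0.115,-1, 0,0,-20,0,0,-0.115,-1, 0,0,-20,0,0,-0.115,-1, 0,0,0,0,0,0,-1]' 20; python3 st.py .557 -.0258 .26
```

```text
t 0.10 tcp [218.2 611.7 247.4] xaz 160.37 zax [-5.0e-04 -1.7e-03 -1.0e+00] q [-1.33  0.4   0.05  1.54 -0.02  1.21 -0.05] F [-0.3 -1.1 -0.2] T [0.01 0.04 0.03] op 0.0852
tool shift mm [-533.3 -486.6  -11.7]
time: 0.43
tcp_pos: [0.219, 0.614, 0.3075]
tool_rot: [-0.002, 1.0, 0.003, 0.001]
contact_force: [0.9, 0.9, 1.2]
opening: 0.0856
t 0.43 tcp [219.  614.  307.5] xaz -179.71 zax [ 0.0018  0.0068 -1.    ] q [-1.28  0.36 -0.02  1.45  0.01  1.32  0.28] F [0.9 0.9 1.2] T [ 0.01 -0.07 -0.  ] op 0.0856
tool shift mm [-334.7 -641.8   43.7]
```

```bash
python3 -m creep '[-14,-26,0,0,0,0,-1, -14,-26,0,0,0,0,-1, -14,-26,0,0,0,0,-1, -14,-26,0,0,0,0,-1, -14,-26,0,0,0,0,-1, -14,-26,0,0,0,0,-1, -14,-26,0,0,0,0,-1, -14,-26,0,0,0,0,-1, -14,-26,0,0,0,0,-1, -14,-26,0,0,0,0,-1, -14,-26,0,0,0,0,-1, -14,-26,0,0,0,0,-1]'; python3 st.py .557 -.0258 .26
```

```text
time: 1.43
tcp_pos: [0.3873, 0.2989, 0.3025]
tool_rot: [-0.0, 1.0, -0.0, -0.0]
contact_force: [0.6, 0.4, -0.5]
opening: 0.0857
t 1.43 tcp [387.3 298.9 302.5] xaz -179.97 zax [-8.e-04 -6.e-04 -1.e+00] q [-0.92  0.07  0.18  1.84 -0.01  1.24  0.84] F [ 0.6  0.4 -0.5] T [-0.    0.   -0.05] op 0.0857
tool shift mm [-169.6 -324.7   42.5]
```

```bash
python3 -m creep '[-14,-27,0,0,0,0,-1, -14,-27,0,0,0,0,-1, -14,-27,0,0,0,0,-1, -14,-27,0,0,0,0,-1, -14,-27,0,0,0,0,-1, -14,-27,0,0,0,0,-1, -14,-27,0,0,0,0,-1, -14,-27,0,0,0,0,-1, -14,-27,0,0,0,0,-1, -14,-27,0,0,0,0,-1, -14,-27,0,0,0,0,-1, -14,-27,0,0,0,0,-1]'; python3 -m creep '[0,0,0,0,0,0,-1, 0,0,0,0,0,0,-1]'; python3 st.py .557 -.0258 .26
```

```text
time: 2.43
tcp_pos: [0.5559, -0.0243, 0.3025]
tool_rot: [-0.0, 1.0, 0.0, -0.001]
contact_force: [-0.4, 0.7, 0.3]
opening: 0.0855
time: 2.6
tcp_pos: [0.5557, -0.0251, 0.3024]
tool_rot: [0.002, 1.0, -0.0, -0.001]
contact_force: [-0.3, -0.0, -0.8]
opening: 0.0857
t 2.60 tcp [555.7 -25.1 302.4] xaz 179.81 zax [-1.5e-03 -8.0e-04 -1.0e+00] q [-0.46  0.21  0.5   1.7  -0.11  1.26  1.64] F [-0.3 -0.  -0.8] T [-0.01  0.03  0.02] op 0.0857
tool shift mm [-1.4 -0.7 42.4]
```

```bash
python3 -m creep '[-0.7,-0.3,20,0,0,0,-1, -0.7,-0.3,20,0,0,0,-1, 0,0,20,0,0,0,-0.6, 0,0,20,0,0,0,-0.3, 0,0,10,0,0,0,0, 0,0,8,0,0,0,0, 0,0,0,0,0,0,0, 0,0,0,0,0,0,0]' 20;  python3 st.py .557 -.0258 .205; python3 - <<'E'
from h import *
s=grab('scene','pics/s1.png');t=grab('top','pics/t1.png')
cv2.imwrite('pics/c2.png',np.hstack([cv2.resize(t[125:205,238:318],(400,400),interpolation=2),cv2.resize(s[120:220,165:265],(400,400),interpolation=2)]))
E
```

```text
time: 3.27
tcp_pos: [0.5575, -0.0231, 0.2056]
tool_rot: [-0.001, 1.0, 0.0, 0.0]
contact_force: [-0.1, 0.5, 0.2]
opening: 0.0429
t 3.27 tcp [557.5 -23.1 205.6] xaz -179.84 zax [ 4.e-04  3.e-04 -1.e+00] q [-0.43  0.3   0.49  1.82 -0.16  1.06  1.69] F [-0.1  0.5  0.2] T [-0.04 -0.01 -0.01] op 0.0429
tool shift mm [ 0.5 -2.7  0.6]
```

View pics/c2.png

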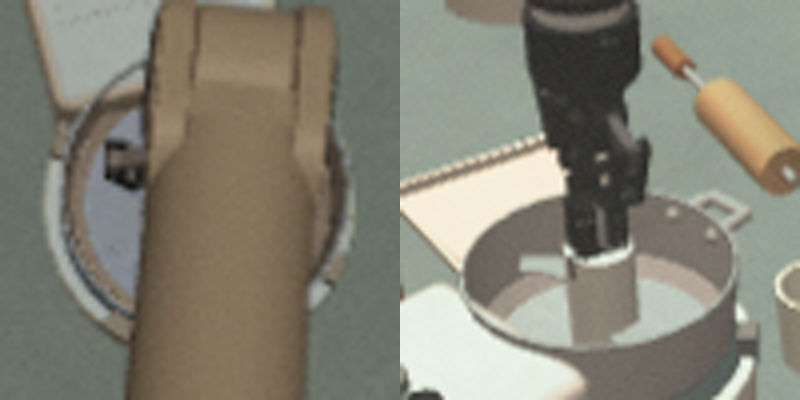

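```bash
python3 -m creep '[0,-2.5,0,0,0,0,0, 0,0,0,0,0,0,0]'; python3 -m creep '[0,0,0,0,0,0,0.1, 0,0,0,0,0,0,0.1]';python3 -m creep '[0,0,0,0,0,0,0.15, 0,0,0,0,0,0,0.15]'
```

```text
time: 3.53
tcp_pos: [0.5579, -0.0268, 0.2062]
tool_rot: [-0.001, 1.0, -0.0, 0.001]
contact_force: [-1.0, -0.3, 0.5]
opening: 0.0427
time: 3.7
tcp_pos: [0.5575, -0.0262, 0.2057]
tool_rot: [-0.001, 1.0, 0.0, 0.0]
contact_force: [0.3, 0.2, 0.5]
opening: 0.0383
time: 3.87
tcp_pos: [0.5573, -0.0261, 0.2053]
tool_rot: [-0.001, 1.0, 0.0, 0.0]
contact_force: [-0.1, 0.4, 0.2]
opening: 0.0364
```

```bash
for i in 1; do python3 -m creep '[0,0,0,0,0,0,0.22, 0,0,0,0,0,0,0.22]';python3 -m creep '[0,0,0,0,0,0,0.27, 0,0,0,0,0,0,0.27]'; python3 -m creep '[0,0,0,0,0,0,0.30, 0,0,0,0,0,0,0.30]'; done
```

```text
time: 4.03
tcp_pos: [0.5573, -0.0261, 0.2053]
tool_rot: [-0.001, 1.0, 0.0, -0.0]
contact_force: [0.8, 0.3, -0.1]
opening: 0.0332
time: 4.2
tcp_pos: [0.5573, -0.0261, 0.2053]
tool_rot: [-0.001, 1.0, 0.0, -0.0]
contact_force: [0.8, -0.2, 0.5]
opening: 0.0317
time: 4.37
tcp_pos: [0.5574, -0.0263, 0.2053]
tool_rot: [-0.001, 1.0, -0.0, 0.0]
contact_force: [-0.1, 0.3, -0.8]
opening: 0.0302
```

```bash
python3 -m creep '[0,0,0,0,0,0,0.33, 0,0,0,0,0,0,0.33]';python3 -m creep '[0,0,0,0,0,0,0.36, 0,0,0,0,0,0,0.36]'; python3 -m creep '[0,0,0,0,0,0,0.39, 0,0,0,0,0,0,0.39]'; python3 st.py
```

```text
time: 4.53
tcp_pos: [0.5574, -0.0263, 0.2054]
tool_rot: [-0.001, 1.0, -0.0, 0.0]
contact_force: [0.4, -0.8, 0.3]
opening: 0.0287
time: 4.7
tcp_pos: [0.5575, -0.0262, 0.2055]
tool_rot: [-0.001, 1.0, 0.0, 0.0]
contact_force: [0.4, -0.3, 0.9]
opening: 0.0281
time: 4.87
tcp_pos: [0.5574, -0.0262, 0.2054]
tool_rot: [-0.001, 1.0, 0.0, 0.0]
contact_force: [0.6, -0.9, 1.3]
opening: 0.0282
t 4.87 tcp [557.4 -26.2 205.4] xaz -179.87 zax [ 4.e-04  0.e+00 -1.e+00] q [-0.43  0.3   0.49  1.82 -0.16  1.06  1.69] F [ 0.6 -0.9  1.3] T [-0.14 -0.03 -0.01] op 0.0282
```

```bash
python3 -m creep '[0,0,0,0,0,0,0.5, 0,0,0,0,0,0,0.5]';python3 -m creep '[0,0,-0.2,0,0,0.06,0.5, 0,0,-0.2,0,0,0.06,0.5]';python3 -m creep '[0,0,-0.2,0,0,0.06,0.5, 0,0,-0.2,0,0,0.06,0.5]'; python3 st.py
```

```text
time: 5.03
tcp_pos: [0.5575, -0.0262, 0.2054]
tool_rot: [-0.001, 1.0, -0.0, 0.0]
contact_force: [0.8, 0.5, 1.8]
opening: 0.0282
time: 5.2
tcp_pos: [0.5572, -0.0261, 0.2055]
tool_rot: [0.06, 0.998, 0.0, -0.0]
contact_force: [0.9, -0.6, -0.9]
opening: 0.0279
time: 5.37
tcp_pos: [0.5572, -0.0261, 0.2057]
tool_rot: [0.12, 0.993, -0.0, -0.0]
contact_force: [1.2, -1.3, -0.6]
opening: 0.0279
t 5.37 tcp [557.2 -26.1 205.7] xaz 166.21 zax [-2.e-04 -1.e-04 -1.e+00] q [-0.46  0.31  0.53  1.82 -0.18  1.06  1.46] F [ 1.2 -1.3 -0.6] T [-0.2  -0.19 -0.01] op 0.0279
```

```bash
python3 -m creep '[0,0,-0.2,0,0,0.07,0.5, 0,0,-0.2,0,0,0.07,0.5, 0,0,-0.2,0,0,0.07,0.5]';python3 -m creep '[0,0,-0.2,0,0,0.07,0.5, 0,0,-0.2,0,0,0.07,0.5, 0,0,-0.2,0,0,0.07,0.5]'; python3 st.py
```

```text
time: 5.62
tcp_pos: [0.5572, -0.0262, 0.2063]
tool_rot: [0.224, 0.975, -0.0, -0.0]
contact_force: [1.0, -1.6, -1.3]
opening: 0.0279
time: 5.87
tcp_pos: [0.5571, -0.0263, 0.2069]
tool_rot: [0.325, 0.946, -0.0, -0.0]
contact_force: [-0.5, -1.5, -0.4]
opening: 0.0281
t 5.87 tcp [557.1 -26.3 206.9] xaz 142.12 zax [-3.e-04 -5.e-04 -1.e+00] q [-0.53  0.32  0.61  1.82 -0.21  1.07  1.07] F [-0.5 -1.5 -0.4] T [-0.29 -0.21  0.01] op 0.0281
```

```bash
python3 -m creep '[0,0,-0.2,0,0,0.07,0.5, 0,0,-0.2,0,0,0.07,0.5, 0,0,-0.2,0,0,0.07,0.5, 0,0,-0.2,0,0,0.07,0.5]';python3 -m creep '[0,0,-0.2,0,0,0.07,0.5, 0,0,-0.2,0,0,0.07,0.5, 0,0,-0.2,0,0,0.07,0.5, 0,0,-0.2,0,0,0.07,0.5]';python3 -m creep '[0,0,-0.2,0,0,0.07,0.5, 0,0,-0.2,0,0,0.07,0.5, 0,0,-0.2,0,0,0.07,0.5, 0,0,-0.2,0,0,0.07,0.5]'; python3 st.py; python3 - <<'E'
from h import *
s=grab('scene','pics/s2.png');t=grab('top','pics/t2.png')
cv2.imwrite('pics/c3.png',np.hstack([cv2.resize(s[150:210,190:250],(400,400),interpolation=2),cv2.resize(s[120:220,165:265],(400,400),interpolation=2)]))
E
```

```text
time: 6.2
tcp_pos: [0.5572, -0.0264, 0.2077]
tool_rot: [0.453, 0.891, -0.0, 0.0]
contact_force: [0.2, -2.7, -1.2]
opening: 0.0282
time: 6.53
tcp_pos: [0.5572, -0.0265, 0.2085]
tool_rot: [0.573, 0.819, -0.0, 0.0]
contact_force: [0.9, -1.3, -1.5]
opening: 0.028
time: 6.87
tcp_pos: [0.5571, -0.0267, 0.2093]
tool_rot: [0.682, 0.731, -0.0, 0.0]
contact_force: [0.4, -1.7, -1.6]
opening: 0.0281
t 6.87 tcp [557.1 -26.7 209.3] xaz 93.98 zax [-3.e-04 -9.e-04 -1.e+00] q [-0.66  0.35  0.79  1.82 -0.28  1.08  0.3 ] F [ 0.4 -1.7 -1.6] T [-0.45 -0.19 -0.04] op 0.0281
```

View pics/c3.png

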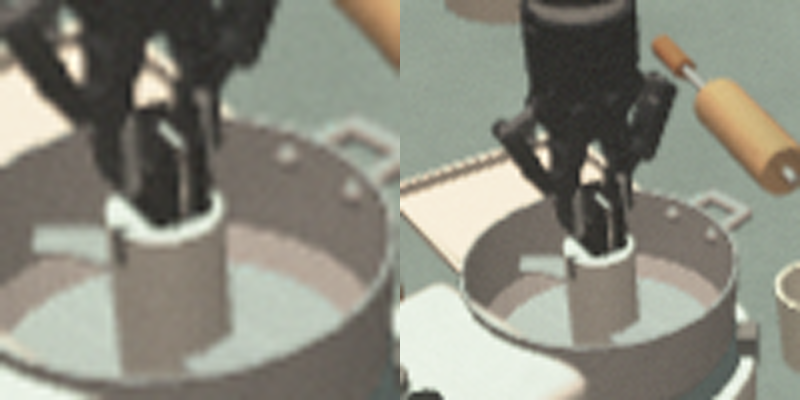

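```bash
python3 - <<'E'
from h import *
c=np.array([.557,-.0258])
s=cv2.imread('pics/s2.png')
for a in range(0,60,5):
    r=np.radians(a);print(a,proj('scene',[[c[0]+.0235*np.cos(r),c[1]+.0235*np.sin(r),.175],[c[0]+.026*np.cos(r),c[1]+.026*np.sin(r),.172]]).round(1).tolist())
x0,y0,w,k=198,170,32,18
a=overlay('scene',s,[(circ(c,.026,.175),(0,255,0)),(circ(c,.026,.085),(0,200,0))],x0,y0,w,k)
b=cv2.resize(s[y0:y0+w,x0:x0+w],None,fx=k,fy=k,interpolation=cv2.INTER_CUBIC)
cv2.imwrite('pics/c4.png',cv2.resize(np.hstack([a,b]),(800,400)))
E
```

```text
0 [[206.6, 183.1], [205.9, 184.2]]
5 [[206.9, 183.4], [206.3, 184.6]]
10 [[207.3, 183.8], [206.7, 184.9]]
15 [[207.8, 184.0], [207.2, 185.3]]
20 [[208.3, 184.3], [207.7, 185.6]]
25 [[208.8, 184.6], [208.3, 185.8]]
30 [[209.4, 184.8], [209.0, 186.1]]
35 [[210.0, 184.9], [209.6, 186.3]]
40 [[210.6, 185.1], [210.4, 186.4]]
45 [[211.3, 185.2], [211.1, 186.6]]
50 [[212.0, 185.3], [211.9, 186.6]]
55 [[212.7, 185.3], [212.7, 186.7]]
```

View pics/c4.png

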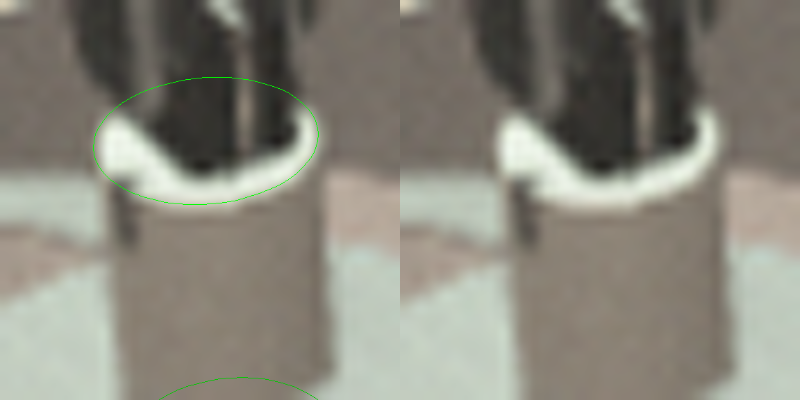

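```bash
python3 -m creep '[0,0,-0.2,0,0,0.07,0.5, 0,0,-0.2,0,0,0.07,0.5, 0,0,-0.2,0,0,0.07,0.5, 0,0,-0.2,0,0,0.07,0.5, 0,0,-0.2,0,0,0.07,0.5]';python3 -m creep '[0,0.2,-0.2,0,0,0.07,0.5, 0,0,-0.2,0,0,0.07,0.5, 0,0,-0.2,0,0,0.07,0.5, 0,0,-0.2,0,0,0.07,0.5, 0,0,-0.2,0,0,0.07,0.5]';python3 -m creep '[0,0,-0.2,0,0,0.07,0.5, 0,0,-0.2,0,0,0.07,0.5, 0,0,-0.2,0,0,0.07,0.5, 0,0,-0.2,0,0,0.07,0.5]'; python3 st.py
```

```text
time: 7.38
tcp_pos: [0.5569, -0.0265, 0.2103]
tool_rot: [0.798, 0.602, -0.0, -0.0]
contact_force: [-0.2, -2.8, -1.8]
opening: 0.028
time: 7.8
tcp_pos: [0.5569, -0.0265, 0.2112]
tool_rot: [0.891, 0.454, -0.001, -0.0]
contact_force: [-0.3, -2.7, -1.4]
opening: 0.028
time: 8.13
tcp_pos: [0.5569, -0.0265, 0.212]
tool_rot: [0.946, 0.325, -0.001, -0.0]
contact_force: [0.2, -1.8, -1.4]
opening: 0.028
t 8.13 tcp [556.9 -26.5 212. ] xaz 37.95 zax [-1.4e-03 -3.0e-04 -1.0e+00] q [-0.81  0.44  1.03  1.82 -0.41  1.12 -0.55] F [ 0.2 -1.8 -1.4] T [-0.44  0.09 -0.02] op 0.0280
```

```bash
python3 -m creep '[0,0,-0.2,0,0,0.07,0.5, 0,0,-0.2,0,0,0.07,0.5, 0,0,-0.2,0,0,0.07,0.5]';python3 -m creep '[0,0,-0.2,0,0,0.07,0.5, 0,0,-0.2,0,0,0.07,0.5, 0,0,-0.2,0,0,0.06,0.5, 0,0,0,0,0,0,0.5]'; python3 st.py; python3 - <<'E'
from h import *
s=grab('scene','pics/s3.png')
cv2.imwrite('pics/c5.png',np.hstack([cv2.resize(s[155:195,190:230],(400,400),interpolation=2),cv2.resize(s[120:220,165:265],(400,400),interpolation=2)]))
E
```

```text
time: 8.38
tcp_pos: [0.5568, -0.0264, 0.2126]
tool_rot: [0.975, 0.224, -0.001, -0.0]
contact_force: [-0.3, -2.7, -1.4]
opening: 0.0278
time: 8.72
tcp_pos: [0.5568, -0.0261, 0.2131]
tool_rot: [0.992, 0.127, -0.001, 0.0]
contact_force: [-0.8, -1.2, -1.4]
opening: 0.0277
t 8.72 tcp [556.8 -26.1 213.1] xaz 14.59 zax [-2.e-03 -4.e-04 -1.e+00] q [-0.87  0.49  1.13  1.82 -0.49  1.15 -0.89] F [-0.8 -1.2 -1.4] T [-0.33  0.27  0.01] op 0.0277
```

View pics/c5.png

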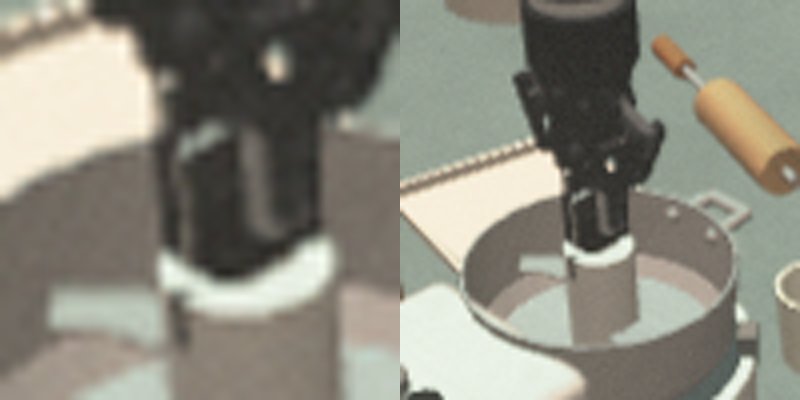

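```bash
python3 -m creep '[0,0,-0.1,0,0,0.04,0.5, 0,0,0,0,0,0,0.5]';python3 -m creep '[0,0,-0.6,0,0,0,0.5, 0,0,-0.6,0,0,0,0.5]';python3 -m creep '[0,0,-0.8,0,0,0,0.5, 0,0,-0.8,0,0,0,0.5]'; python3 st.py
```

```text
time: 8.93
tcp_pos: [0.5569, -0.0262, 0.2133]
tool_rot: [0.994, 0.108, -0.001, -0.0]
contact_force: [-1.2, -1.0, -1.9]
opening: 0.028
time: 9.1
tcp_pos: [0.5568, -0.0261, 0.2146]
tool_rot: [0.994, 0.108, -0.001, -0.0]
contact_force: [-2.3, -1.0, -2.6]
opening: 0.0278
time: 9.27
tcp_pos: [0.557, -0.0262, 0.2164]
tool_rot: [0.994, 0.107, -0.001, -0.0]
contact_force: [-1.6, -1.9, -1.9]
opening: 0.0279
t 9.27 tcp [557.  -26.2 216.4] xaz 12.29 zax [-1.2e-03  4.0e-04 -1.0e+00] q [-0.88  0.49  1.15  1.82 -0.49  1.16 -0.93] F [-1.6 -1.9 -1.9] T [-0.38  0.48 -0.02] op 0.0279
```

```bash
python3 -m creep '[0,0,-2,0,0,0,0.5, 0,0,-2,0,0,0,0.5, 0,0,-3,0,0,0,0.5]';python3 -m creep '[0,0,-4,0,0,0,0.5, 0,0,-5,0,0,0,0.5, 0,0,-6,0,0,0,0.5, 0,0,-8,0,0,0,0.5, 0,0,0,0,0,0,0.5]'; python3 st.py; python3 - <<'E'
from h import *
s=grab('scene','pics/s4.png')
cv2.imwrite('pics/c6.png',np.hstack([cv2.resize(s[140:190,190:240],(400,400),interpolation=2),cv2.resize(s[120:220,165:265],(400,400),interpolation=2)]))
E
```

```text
time: 9.52
tcp_pos: [0.5584, -0.0254, 0.2242]
tool_rot: [0.994, 0.107, 0.001, -0.0]
contact_force: [0.3, 0.5, -0.6]
opening: 0.0278
time: 9.93
tcp_pos: [0.5587, -0.0265, 0.2486]
tool_rot: [0.994, 0.107, 0.002, 0.0]
contact_force: [-0.1, 1.0, -0.1]
opening: 0.0282
t 9.93 tcp [558.7 -26.5 248.6] xaz 12.26 zax [ 3.4e-03  1.0e-04 -1.0e+00] q [-0.91  0.46  1.18  1.78 -0.46  1.21 -0.95] F [-0.1  1.  -0.1] T [ 0.02 -0.05 -0.01] op 0.0282
```

View pics/c6.png

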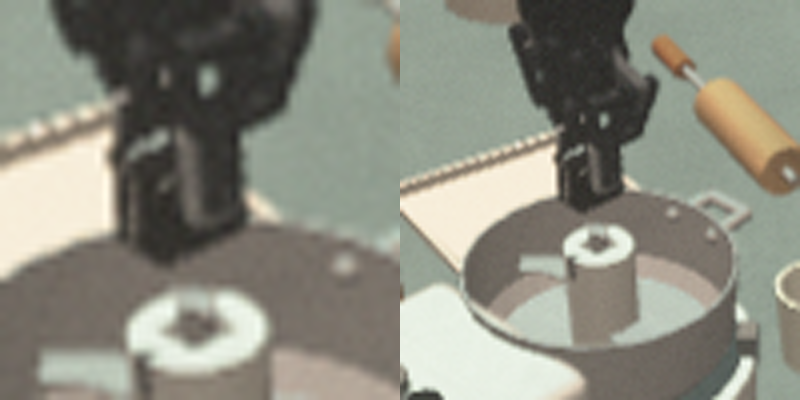

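```bash
python3 - <<'E'
from h import *
t=cv2.imread('pics/top0.png')
c=atz('top',(177,197),.03)[:2];print(c)
tc=np.array([.493,-.3435]); a=np.radians(2)
it=[(circ(c,.064,.03),(0,255,0)),(circ(c,.045,.004),(0,0,255))]
A=overlay('top',t,it,150,170,54,7)
B=box(tc,a,.0,.016,.1,.1)
it=[(B[4:]+B[4:5],(0,0,255))]
C=overlay('top',t,it,318,145,80,5)
cv2.imwrite('pics/c7.png',np.hstack([cv2.resize(A,(400,400)),C]))
E
python3 st.py .445 .357 .25
```

```text
[0.44548196 0.35342199]
t 9.98 tcp [558.3 -26.3 247.8] xaz 12.26 zax [ 2.3e-03  2.0e-04 -1.0e+00] q [-0.91  0.46  1.18  1.78 -0.46  1.21 -0.95] F [-0.2  0.2 -1.4] T [-0.01  0.05 -0.03] op 0.0278
tool shift mm [ -29.2 -398.6   -2.4]
```

View pics/c7.png

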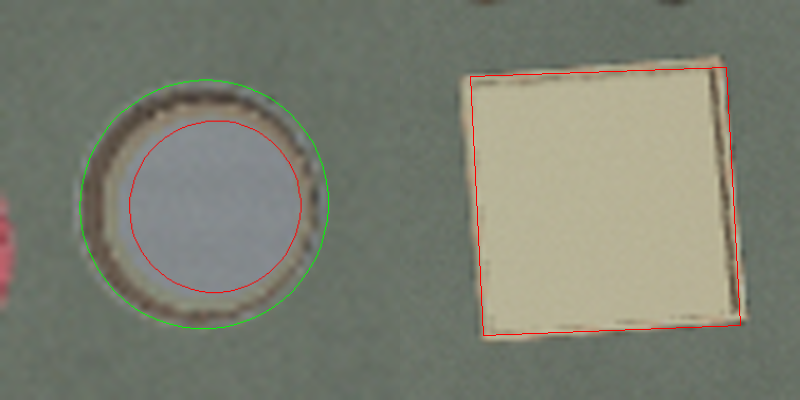

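```bash
python3 -m creep '[0,0,0,0,0,0,0.6, 0,-10,0,0,0,0,0.6, -2,-20,0,0,0,0,0.6, -2,-26,0,0,0,0,0.6, -2,-26,0,0,0,0,0.6, -2,-26,0,0,0,0,0.6, -2,-26,0,0,0,0,0.6, -2,-26,0,0,0,0,0.6, -2,-26,0,0,0,0,0.6, -2,-26,0,0,0,0,0.6, -2,-26,0,0,0,0,0.6, -2,-26,0,0,0,0,0.6]' 40; python3 -m creep '[-2,-26,0,0,0,0,0.6, -2,-26,0,0,0,0,0.6, -2,-26,0,0,0,0,0.6, -2,-20,0,0,0,0,0.6, -2,-10,0,0,0,0,0.6, -2,-10,0,0,0,0,0.6, 0,0,0,0,0,0,0.6]'; python3 st.py .4445 .355 .035
```

```text
time: 10.98
tcp_pos: [0.4806, 0.2296, 0.2462]
tool_rot: [0.994, 0.107, -0.0, -0.0]
contact_force: [1.1, 0.7, -3.1]
opening: 0.0274
time: 11.57
tcp_pos: [0.4439, 0.3422, 0.2462]
tool_rot: [0.994, 0.108, -0.0, -0.0]
contact_force: [-0.8, 1.1, -1.7]
opening: 0.0274
t 11.57 tcp [443.9 342.2 246.2] xaz 12.42 zax [-8.e-04 -0.e+00 -1.e+00] q [-1.64  0.52  1.26  1.78 -0.53  1.24 -1.59] F [-0.8  1.1 -1.7] T [0.05 0.07 0.02] op 0.0274
tool shift mm [  3.5 -12.3 211.2]
```

```bash
python3 -m creep '[1.5,-6,15,0,0,0,0.6, 2,-6,25,0,0,0,0.6, 0,0,30,0,0,0,0.6, 0,0,30,0,0,0,0.6, 0,0,30,0,0,0,0.6, 0,0,30,0,0,0,0.6, 0,0,20,0,0,0,0.6, 0,0,14,0,0,0,0.6, 0,0,6,0,0,0,0.6, 0,0,0,0,0,0,0.6]'; python3 st.py .4445 .355 .035
```

```text
time: 12.4
tcp_pos: [0.4459, 0.3515, 0.0455]
tool_rot: [0.994, 0.106, -0.001, 0.001]
contact_force: [0.0, 0.3, -1.5]
opening: 0.027
t 12.40 tcp [445.9 351.5  45.5] xaz 12.16 zax [-0.0012 -0.0016 -1.    ] q [-1.45  0.74  0.98  1.93 -0.79  0.91 -1.42] F [ 0.   0.3 -1.5] T [-0.    0.03  0.02] op 0.0270
tool shift mm [-0.6 -3.7 10.5]
```

```bash
python3 -m creep '[-0.5,-1,3,0,0,0,0.6, 0,-1,3,0,0,0,0.6, 0,0,2,0,0,0,0.6]'; python3 -m creep '[0,0,1,0,0,0,0.6, 0,0,0.8,0,0,0,0.6]';python3 -m creep '[0,0,0.8,0,0,0,0.6, 0,0,0,0,0,0,0.6]'
```

```text
time: 12.65
tcp_pos: [0.4457, 0.3555, 0.0394]
tool_rot: [0.994, 0.107, 0.001, -0.001]
contact_force: [1.0, -0.2, -0.5]
opening: 0.0277
time: 12.82
tcp_pos: [0.4453, 0.355, 0.0372]
tool_rot: [0.994, 0.107, 0.0, -0.0]
contact_force: [-0.1, 0.3, -0.7]
opening: 0.0271
time: 12.98
tcp_pos: [0.4451, 0.3548, 0.0361]
tool_rot: [0.994, 0.107, 0.0, -0.0]
contact_force: [0.0, 0.6, -0.9]
opening: 0.0274
```

```bash
python3 -m creep '[0,0,0.8,0,0,0,0.6, 0,0,0,0,0,0,0.6]';python3 -m creep '[0,0,0.8,0,0,0,0.6, 0,0,0,0,0,0,0.6]';python3 -m creep '[0,0,0.8,0,0,0,0.6, 0,0,0,0,0,0,0.6]'
```

```text
time: 13.15
tcp_pos: [0.4451, 0.3546, 0.0352]
tool_rot: [0.994, 0.107, 0.0, -0.0]
contact_force: [-0.1, -0.3, -0.9]
opening: 0.0275
time: 13.32
tcp_pos: [0.4453, 0.3547, 0.0346]
tool_rot: [0.994, 0.107, 0.0, -0.0]
contact_force: [-0.7, 0.3, 0.0]
opening: 0.0271
time: 13.48
tcp_pos: [0.4453, 0.3547, 0.0345]
tool_rot: [0.994, 0.107, -0.0, -0.0]
contact_force: [-1.9, -0.2, 7.2]
opening: 0.0271
```

```bash
python3 -m creep '[0,0,0,0,0,0,0.3, 0,0,0,0,0,0,0.2, 0,0,0,0,0,0,0.05, 0,0,0,0,0,0,0.05]' 20;python3 -m creep '[0,0,-4,0,0,0,0.05, 0,0,-10,0,0,0,0.05, 0,0,-20,0,0,0,0, 0,0,-30,0,0,0,0, 0,0,-30,0,0,0,-0.3, 0,0,-30,0,0,0,-0.3, 0,0,-30,0,0,0,-0.3, 0,0,-30,0,0,0,-0.3, 0,0,-25,0,0,0,-0.3]'; python3 st.py .557 -.026 .26;  python3 - <<'E'
from h import *
s=grab('scene','pics/s5.png');t=grab('top','pics/t5.png')
cv2.imwrite('pics/c8.png',np.hstack([cv2.resize(s[240:320,287:367],(400,400),interpolation=2),cv2.resize(t[125:205,238:318],(400,400),interpolation=2)]))
E
```

```text
time: 13.82
tcp_pos: [0.4451, 0.3547, 0.0335]
tool_rot: [0.994, 0.107, 0.0, -0.0]
contact_force: [-0.2, -0.4, -0.4]
opening: 0.0407
time: 14.57
tcp_pos: [0.4457, 0.3543, 0.2457]
tool_rot: [0.994, 0.106, 0.001, -0.001]
contact_force: [0.1, 0.5, -0.4]
opening: 0.0554
t 14.57 tcp [445.7 354.3 245.7] xaz 12.20 zax [ 0.0016  0.0017 -1.    ] q [-1.63  0.54  1.24  1.76 -0.54  1.24 -1.61] F [ 0.1  0.5 -0.4] T [ 0.03 -0.05  0.02] op 0.0554
tool shift mm [ 28.4 395.2 -14.8]
```

View pics/c8.png

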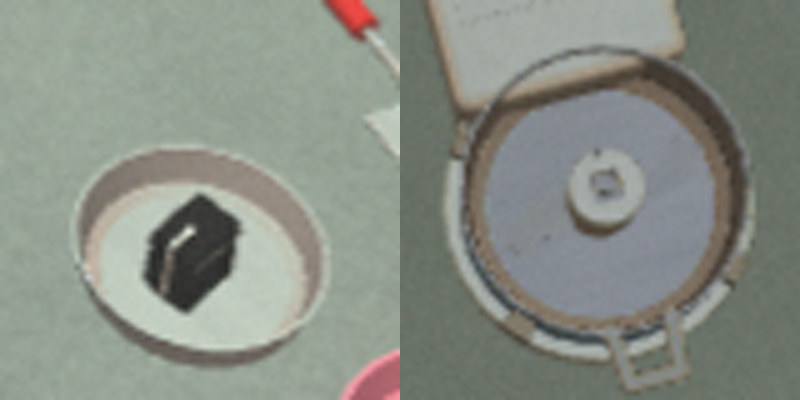

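```bash
python3 -m creep '[0,0,0,0,0,-0.12,-0.6, 0,0,0,0,0,-0.12,-0.6, 0,0,0,0,0,-0.12,-0.6, 0,0,0,0,0,-0.12,-0.6, 0,0,0,0,0,-0.12,-0.6, 0,0,0,0,0,-0.12,-0.6, 0,0,0,0,0,-0.12,-0.6, 0,0,0,0,0,-0.12,-0.6, 0,0,0,0,0,-0.12,-0.6, 0,0,0,0,0,-0.12,-0.6, 0,0,0,0,0,-0.12,-0.6, 0,0,0,0,0,-0.12,-0.6]'; python3 st.py .557 -.026 .25; python3 - <<'E'
from h import *
t=cv2.imread('pics/t5.png')
c=np.array([.557,-.026])
it=[(circ(c,.026,.175),(0,255,0)),(circ(c,.026,.085),(0,200,0)),(circ(c,.102,.16),(255,100,0))]
s=cv2.imread('pics/s5.png')
cv2.imwrite('pics/c9.png',np.hstack([overlay('top',t,it,258,140,40,10),overlay('scene',s,it,195,165,40,10)]))
E
```

```text
time: 15.67
tcp_pos: [0.4448, 0.3541, 0.2424]
tool_rot: [0.675, 0.738, -0.0, -0.0]
contact_force: [-0.2, 0.0, -0.2]
opening: 0.0682
t 15.67 tcp [444.8 354.1 242.4] xaz 95.07 zax [-6.e-04 -4.e-04 -1.e+00] q [-1.43  0.36  0.87  1.76 -0.3   1.16 -0.38] F [-0.2  0.  -0.2] T [-0.03 -0.01  0.01] op 0.0682
tool shift mm [-388.5   78.2   -7.5]
```

View pics/c9.png

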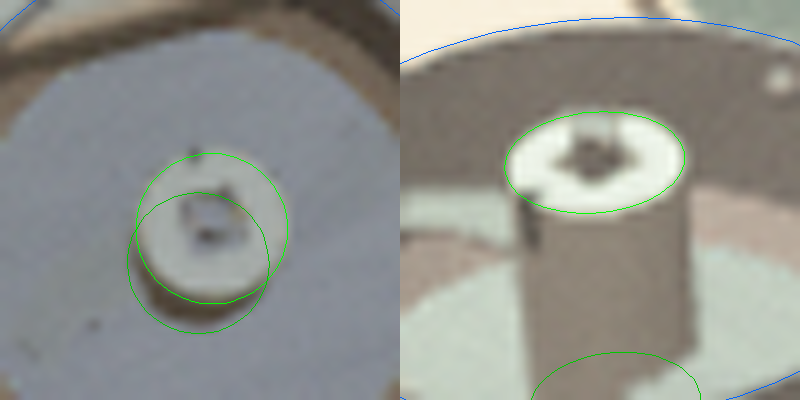

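```bash
python3 -m creep '[-12,2,0,0,0,0,-0.6, -24,5,0,0,0,0,-0.6, -26,5,0,0,0,0,-0.6, -26,5,0,0,0,0,-0.6, -26,5,0,0,0,0,-0.6, -26,5,0,0,0,0,-0.6, -26,5,0,0,0,0,-0.6, -26,5,0,0,0,0,-0.6, -26,5,0,0,0,0,-0.6, -26,5,0,0,0,0,-0.6, -26,5,0,0,0,0,-0.6, -26,5,0,0,0,0,-0.6]'; python3 -m creep '[-26,5,0,0,0,0,-0.6, -26,5,0,0,0,0,-0.6, -20,5,0,0,0,0,-0.6, -16,4,0,0,0,0,-0.6, -4,2,0,0,0,0,-0.6, 0,0,0,0,0,0,-0.6, 0,0,0,0,0,0,-0.6]'; python3 st.py .557 -.026 .165
```

```text
time: 16.67
tcp_pos: [0.526, 0.0618, 0.2425]
tool_rot: [0.679, 0.734, -0.0, -0.0]
contact_force: [-0.7, 0.2, 0.3]
opening: 0.0685
time: 17.25
tcp_pos: [0.5545, -0.0252, 0.2423]
tool_rot: [0.678, 0.735, -0.0, -0.001]
contact_force: [-0.1, 1.2, 0.1]
opening: 0.0687
t 17.25 tcp [554.5 -25.2 242.3] xaz 94.67 zax [-8.e-04  8.e-04 -1.e+00] q [-0.79  0.36  0.96  1.79 -0.32  1.16  0.36] F [-0.1  1.2  0.1] T [ 0.03 -0.02  0.02] op 0.0687
tool shift mm [-1.1  2.4 77.3]
```

```bash
python3 -m creep '[-1,2.4,15,0,0,0,-0.6, 0,0,20,0,0,0,-0.6, 0,0,15,0,0,0,-0.6, 0,0,5,0,0,0,-0.6, 0,0,0,0,0,0,-0.6]'; python3 st.py .557 -.026 .159
```

```text
time: 17.67
tcp_pos: [0.5563, -0.0247, 0.1863]
tool_rot: [0.677, 0.736, -0.001, -0.001]
contact_force: [0.2, -0.5, 0.3]
opening: 0.0681
t 17.67 tcp [556.3 -24.7 186.3] xaz 94.85 zax [-3.1e-03  4.0e-04 -1.0e+00] q [-0.74  0.43  0.91  1.85 -0.39  1.06  0.41] F [ 0.2 -0.5  0.3] T [ 0.01 -0.03  0.  ] op 0.0681
tool shift mm [-1.4  0.6 27.3]
```

```bash
python3 -m creep '[-1,0.5,9,0,0,0,-0.6, 0,0,9,0,0,0,-0.6, 0,0,6,0,0,0,-0.6, 0,0,2,0,0,0,-0.6, 0,0,0,0,0,0,-0.6]'; python3 st.py .557 -.026 .159
```

```text
time: 18.08
tcp_pos: [0.5577, -0.0272, 0.161]
tool_rot: [0.677, 0.736, -0.0, -0.0]
contact_force: [-0.1, -0.3, -0.8]
opening: 0.0684
t 18.08 tcp [557.7 -27.2 161. ] xaz 94.75 zax [-0.001  0.    -1.   ] q [-0.71  0.46  0.89  1.87 -0.42  1.01  0.44] F [-0.1 -0.3 -0.8] T [ 0.04  0.02 -0.02] op 0.0684
tool shift mm [ 1.3 -0.6  2. ]
```

Now close onto the hub, watching the side force.

```bash
python3 -m creep '[1.2,-0.6,1.5,0,0,0,-0.4, 0,0,0,0,0,0,-0.35, 0,0,0,0,0,0,-0.3]' 30; python3 -m creep '[0,0,0,0,0,0,-0.25, 0,0,0,0,0,0,-0.22]';python3 -m creep '[0,0,0,0,0,0,-0.18, 0,0,0,0,0,0,-0.14]';python3 -m creep '[0,0,0,0,0,0,-0.1, 0,0,0,0,0,0,0]'; python3 st.py
```

```text
time: 18.33
tcp_pos: [0.5576, -0.0261, 0.1603]
tool_rot: [0.677, 0.736, 0.0, 0.0]
contact_force: [0.1, -1.1, -0.3]
opening: 0.0555
time: 18.5
tcp_pos: [0.557, -0.0262, 0.1603]
tool_rot: [0.677, 0.736, -0.0, -0.0]
contact_force: [-1.7, 0.1, 1.4]
opening: 0.0522
time: 18.67
tcp_pos: [0.557, -0.0262, 0.1605]
tool_rot: [0.677, 0.736, -0.0, -0.001]
contact_force: [-3.4, 0.5, 5.6]
opening: 0.0517
time: 18.83
tcp_pos: [0.557, -0.0262, 0.1605]
tool_rot: [0.677, 0.736, -0.0, -0.001]
contact_force: [-3.9, 0.7, 5.7]
opening: 0.0518
t 18.83 tcp [557.  -26.2 160.5] xaz 94.75 zax [-1.e-03  6.e-04 -1.e+00] q [-0.71  0.46  0.89  1.87 -0.42  1.01  0.44] F [-3.9  0.7  5.7] T [0.06 0.79 0.03] op 0.0518
```

```bash
python3 -m creep '[0,0,0,0,0,0,0.1, 0,0,0,0,0,0,0.2]' 70; python3 -m creep '[0,0,-1,0,0,0,0.2, 0,0,-2,0,0,0,0.2, 0,0,-3,0,0,0,0.2]';python3 -m creep '[0,0,-5,0,0,0,0.2, 0,0,-5,0,0,0,0.2, 0,0,-5,0,0,0,0.2]'; python3 st.py .557 -.0262 .27
```

```text
time: 19.0
tcp_pos: [0.557, -0.0262, 0.1608]
tool_rot: [0.677, 0.736, 0.0, -0.001]
contact_force: [-3.1, 0.0, 8.0]
opening: 0.0506
time: 19.25
tcp_pos: [0.5568, -0.0258, 0.1652]
tool_rot: [0.677, 0.736, -0.001, -0.0]
contact_force: [-0.1, 0.7, -4.6]
opening: 0.0504
time: 19.5
tcp_pos: [0.5574, -0.026, 0.1814]
tool_rot: [0.677, 0.736, 0.0, -0.0]
contact_force: [-0.4, 0.1, -4.8]
opening: 0.05
t 19.50 tcp [557.4 -26.  181.4] xaz 94.76 zax [-1.e-04  1.e-04 -1.e+00] q [-0.73  0.43  0.91  1.85 -0.39  1.05  0.42] F [-0.4  0.1 -4.8] T [0.05 0.02 0.01] op 0.0500
tool shift mm [ -0.1  -0.4 -88.6]
```

```bash
python3 -m creep '[0,0,-8,0,0,0,0.2, 0,0,-12,0,0,0,0.2, 0,0,-12,0,0,0,0.2, 0,0,-12,0,0,0,0.2, 0,0,-12,0,0,0,0.2, 0,0,-12,0,0,0,0.2, 0,0,-12,0,0,0,0.2, 0,0,-12,0,0,0,0.2, 0,0,-8,0,0,0,0.2, 0,0,0,0,0,0,0.2]'; python3 st.py .494 -.342 .28; python3 - <<'E'
from h import *
s=grab('scene','pics/s6.png')
cv2.imwrite('pics/c10.png',cv2.resize(s[80:260,130:310],(600,600),interpolation=2))
E
```

```text
time: 20.33
tcp_pos: [0.5587, -0.0266, 0.2834]
tool_rot: [0.677, 0.736, 0.001, 0.001]
contact_force: [0.6, -0.0, -5.0]
opening: 0.0506
t 20.33 tcp [558.7 -26.6 283.4] xaz 94.76 zax [ 4.e-03  2.e-04 -1.e+00] q [-0.81  0.33  0.99  1.73 -0.29  1.23  0.33] F [ 0.6 -0.  -5. ] T [ 0.02 -0.02  0.01] op 0.0506
tool shift mm [-308.9  -90.6    3.1]
```

View pics/c10.png

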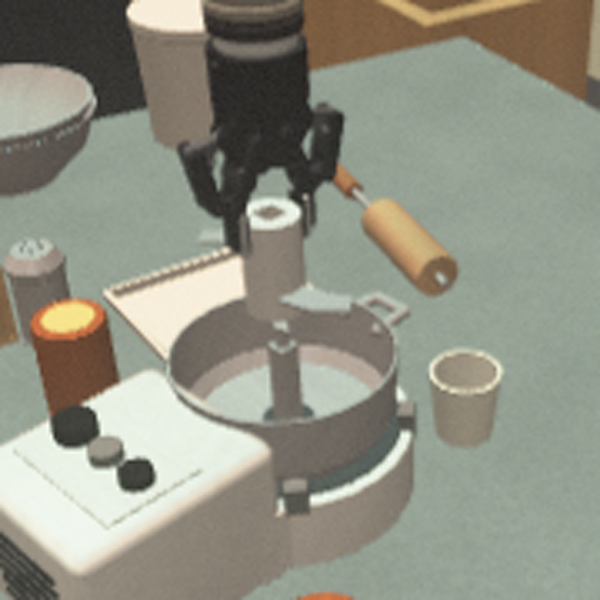

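```bash
python3 -m creep '[-10,-3,0,0,0,0,0.2, -20,-6,0,0,0,0,0.2, -22,-6,0,0,0,0,0.2, -22,-6,0,0,0,0,0.2, -22,-6,0,0,0,0,0.2, -22,-6,0,0,0,0,0.2, -22,-6,0,0,0,0,0.2, -22,-6,0,0,0,0,0.2, -22,-6,0,0,0,0,0.2, -22,-7,0,0,0,0,0.2, -22,-7,0,0,0,0,0.2, -22,-7,0,0,0,0,0.2]'; python3 -m creep '[-22,-7,0,0,0,0,0.2, -20,-6,0,0,0,0,0.2, -12,-4,0,0,0,0,0.2, -5,-2,0,0,0,0,0.2, 0,0,0,0,0,0,0.2, 0,0,0,0,0,0,0.2]'; python3 st.py .494 -.342 .08
```

```text
time: 21.38
tcp_pos: [0.5049, -0.2828, 0.28]
tool_rot: [0.677, 0.736, -0.001, -0.001]
contact_force: [-0.2, 0.6, -5.0]
opening: 0.0505
time: 21.88
tcp_pos: [0.4921, -0.3411, 0.2804]
tool_rot: [0.677, 0.736, 0.0, -0.001]
contact_force: [0.2, -0.0, -4.5]
opening: 0.0503
t 21.88 tcp [ 492.1 -341.1  280.4] xaz 94.74 zax [-9.0e-04  1.6e-03 -1.0e+00] q [-0.18  0.43  0.98  1.64 -0.37  1.27  0.95] F [ 0.2 -0.  -4.5] T [ 0.06 -0.03  0.03] op 0.0503
tool shift mm [ -1.4   2.  200.4]
```

```bash
python3 -m creep '[-1,2,10,0,0,0,0.2, 0,0,20,0,0,0,0.2, 0,0,25,0,0,0,0.2, 0,0,25,0,0,0,0.2, 0,0,25,0,0,0,0.2, 0,0,25,0,0,0,0.2, 0,0,20,0,0,0,0.2, 0,0,15,0,0,0,0.2, 0,0,12,0,0,0,0.2, 0,0,6,0,0,0,0.2, 0,0,3,0,0,0,0.2, 0,0,0,0,0,0,0.2]'; python3 st.py .494 -.342 .08;  python3 - <<'E'
from h import *
s=grab('scene','pics/s7.png')
cv2.imwrite('pics/c11.png',cv2.resize(s[90:210,120:240],(600,600),interpolation=2))
E
```

```text
time: 22.88
tcp_pos: [0.4947, -0.3421, 0.0948]
tool_rot: [0.677, 0.736, 0.0, -0.0]
contact_force: [0.3, -0.6, -5.4]
opening: 0.0504
t 22.88 tcp [ 494.7 -342.1   94.8] xaz 94.80 zax [-2.e-04  3.e-04 -1.e+00] q [-0.06  0.62  0.83  1.82 -0.56  0.95  1.09] F [ 0.3 -0.6 -5.4] T [0.   0.05 0.02] op 0.0504
tool shift mm [ 0.1 -0.7 14.8]
```

View pics/c11.png

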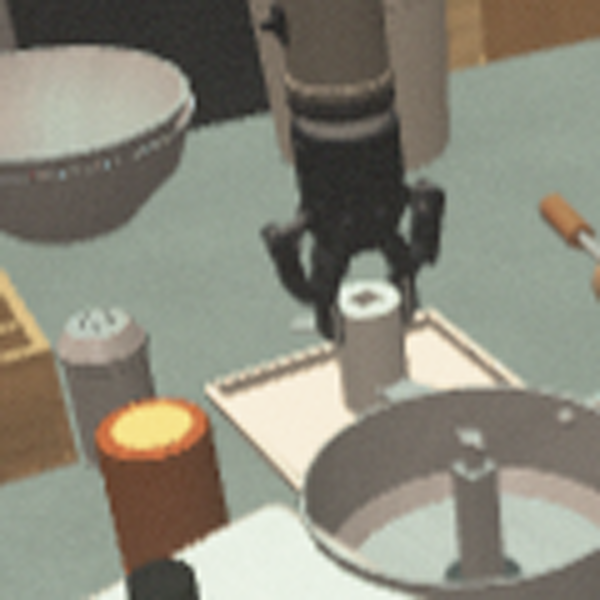

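The blade hangs upright over the middle of the tray. Lowering slowly to contact.

```bash
python3 -m creep '[0,0,5,0,0,0,0.2, 0,0,4,0,0,0,0.2, 0,0,2,0,0,0,0.2]'; python3 -m creep '[0,0,1,0,0,0,0.2, 0,0,0.8,0,0,0,0.2]';python3 -m creep '[0,0,0.8,0,0,0,0.2, 0,0,0,0,0,0,0.2]';python3 -m creep '[0,0,0.8,0,0,0,0.2, 0,0,0,0,0,0,0.2]'
```

```text
time: 23.18
tcp_pos: [0.4945, -0.3423, 0.0839]
tool_rot: [0.677, 0.736, 0.0, 0.0]
contact_force: [-0.7, -0.5, -4.8]
opening: 0.0501
time: 23.35
tcp_pos: [0.4944, -0.3424, 0.0822]
tool_rot: [0.677, 0.736, 0.0, -0.0]
contact_force: [0.2, 0.1, -4.6]
opening: 0.0503
time: 23.52
tcp_pos: [0.4944, -0.3424, 0.0814]
tool_rot: [0.677, 0.736, 0.0, -0.0]
contact_force: [0.0, 0.4, -5.1]
opening: 0.0499
time: 23.68
tcp_pos: [0.4945, -0.3424, 0.0806]
tool_rot: [0.677, 0.736, 0.0, -0.0]
contact_force: [-1.1, -0.1, -4.5]
opening: 0.0507
```

```bash
python3 -m creep '[0,0,0.8,0,0,0,0.2, 0,0,0,0,0,0,0.2]';python3 -m creep '[0,0,0.7,0,0,0,0.2, 0,0,0,0,0,0,0.2]';python3 -m creep '[0,0,0.5,0,0,0,0.2, 0,0,0,0,0,0,0.2]'
```

```text
time: 23.85
tcp_pos: [0.4945, -0.3425, 0.0799]
tool_rot: [0.677, 0.736, 0.0, 0.0]
contact_force: [-0.0, -0.3, -4.6]
opening: 0.0505
time: 24.02
tcp_pos: [0.4945, -0.3427, 0.0799]
tool_rot: [0.677, 0.736, 0.0, 0.0]
contact_force: [-1.9, 2.7, 0.9]
opening: 0.0503
time: 24.18
tcp_pos: [0.4945, -0.3427, 0.0798]
tool_rot: [0.677, 0.736, 0.0, 0.0]
contact_force: [-2.2, 2.4, 5.8]
opening: 0.0507
```

Contact. Releasing gently, then retreating straight up.

```bash
python3 -m creep '[0,0,0,0,0,0,-0.2, 0,0,0,0,0,0,-0.25, 0,0,0,0,0,0,-0.35, 0,0,0,0,0,0,-0.5, 0,0,0,0,0,0,-0.6, 0,0,0,0,0,0,-0.6]' 20; python3 -m creep '[0,0,-4,0,0,0,-0.6, 0,0,-10,0,0,0,-0.6, 0,0,-20,0,0,0,-0.6, 0,0,-30,0,0,0,-0.6, 0,0,-30,0,0,0,-0.6, 0,0,-30,0,0,0,-0.6, 0,0,-30,0,0,0,-0.6, 0,0,-20,0,0,0,-0.6, 0,0,0,0,0,0,-0.6]'; python3 - <<'E'
from h import *
s=grab('scene','pics/s8.png');t=grab('top','pics/t8.png')
tc=np.array([.494,-.342]);c=np.array([.4945,-.3425])
B=box(tc,np.radians(2),0,.016,.1,.1)
it=[(circ(c,.026,.004),(0,0,255)),(circ(c,.026,.094),(0,255,0)),(B[4:]+B[4:5],(255,0,0))]
cv2.imwrite('pics/c12.png',np.hstack([overlay('scene',s,it,140,120,80,5),overlay('top',t,it,318,145,80,5)]))
cv2.imwrite('pics/c13.png',np.hstack([cv2.resize(t,(400,300)),cv2.resize(s,(400,300))]))
E
```

```text
time: 24.68
tcp_pos: [0.4946, -0.3425, 0.0786]
tool_rot: [0.677, 0.736, 0.0, 0.0]
contact_force: [0.4, -0.8, -0.2]
opening: 0.0681
time: 25.43
tcp_pos: [0.4961, -0.345, 0.2586]
tool_rot: [0.677, 0.736, 0.001, 0.005]
contact_force: [-0.2, -1.4, 0.2]
opening: 0.0681
```

View pics/c12.png

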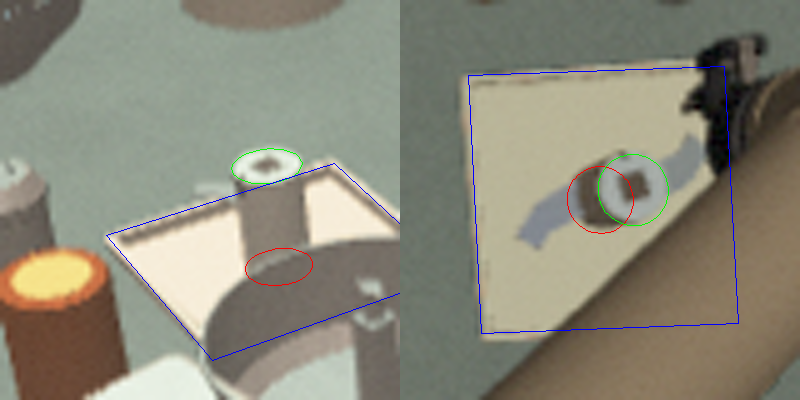

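View pics/c13.png

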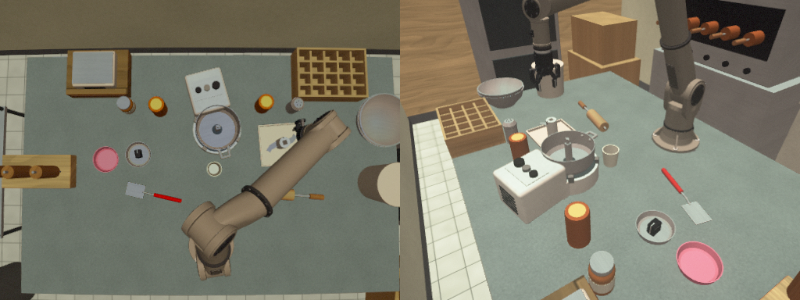

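The blade stands upright at the tray's middle with its hub top on the predicted circle. The knob is in the steel dish, the bystanders are where they were, and the gripper is clear. Handing in.

```bash
python3 -m creep '[0,0,0,0,0,0,-0.6, 0,0,0,0,0,0,-0.6, 0,0,0,0,0,0,-0.6]'; python3 st.py; python3 -c "
from cell import env
print(env.close_job())"
```

```text
time: 25.78
tcp_pos: [0.4939, -0.3419, 0.2515]
tool_rot: [0.677, 0.736, -0.0, -0.001]
contact_force: [-0.1, 0.4, -0.6]
opening: 0.0685
t 25.78 tcp [ 493.9 -341.9  251.5] xaz 94.75 zax [-0.002   0.0012 -1.    ] q [-0.16  0.46  0.96  1.67 -0.4   1.22  0.97] F [-0.1  0.4 -0.6] T [-0.03 -0.02 -0.02] op 0.0685
the job is handed in; nothing more can be done
None
```

The job is handed in at 25.8 s of the 72 s allowed, and the hand-in gives no verdict.

**Knob:** I turned it about 168° clockwise in one grip, raising the hand about 8 mm as it climbed. The measured hand force never went above about 3 N on any axis. With its line over the hub's line I lifted it straight off and set it down in the steel dish.

**Blade:** I lifted it out of the bowl by its hub and stood it near the middle of the wash tray, at about (0.494, −0.342).

**Last checks:**
- **Final pictures:** the knob is in the steel dish and the blade is upright in the tray, within a few millimetres of where I predicted. The bystanders look unmoved by eye; I did not measure them.
- **Robot:** the gripper is clear of everything and the wrist force is about 0.
- **Disagreements:** the first knob position guess was about 4 mm off and I corrected it from both views. A 1 px vertical offset in the scene view remained, which is within the stated calibration error. The measured tool position also wandered by up to about 3 mm during some descents, and I corrected that before each grasp.

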